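# Scan the red-edged batch label

### The arm

A 7-joint arm with a two-finger parallel gripper is mounted at the origin on the work surface. World frame = base frame: x ahead of the robot, y to its left, z up, the work surface at z = 0. Lengths are in m, angles in rad, forces in N, time in s.
With the tool pointing down it reaches from about 0.375 to 0.925 m from the base axis. Payload 3.1 kg.
Tool frame: the origin (TCP) lies at the very end of the fingers, on their centre line; the grasp point (between the pads) lies env.hold_point_z behind it (env.hold_point_z is the distance from the TCP to the grasp point, in m); z points along the fingers, y is the line along which they close (so a half turn about z gives the same grasp; the last joint's range is limited). The gripper opens to 85 mm and grips with 20 to 120 N. Pads are 22 mm wide; open, the fingers measure 114 mm over their backs; the gripper's body (76 mm by 85 mm) begins 54 mm behind the grasp point. The pads swing forward as they close: fully open they stand 13 mm farther back than shut.
Start: joints at [1.208, 0.383, 0.044, 1.598, -0.018, 1.161, -0.05], TCP at [0.17, -0.627, 0.231] pointing down, gripper open.
Joint ranges: [-2.61, 2.61], [-0.41, 2.15], [-1.48, 1.57], [0, 2.5], [-1.57, 4.71], [0.05, 1.97], [-2.85, 2.85]. Speed limits (rad/s): [2.79, 2.79, 3.14, 3.14, 3.14, 3.14, 3.14].

### API

Orientations are given as a unit quaternion [w, x, y, z].
In Python, from cell import env gives the robot as it stands. The module is installed in compiled form; this text tells all that it offers.
- The arm moves only by the shell command python3 -m jog 'ROWS' [FORCE]. ROWS is JSON, a list of rows, each a list of 5 numbers: the finger opening in m, from 0 to 0.0854, then the shift along the world's x, y, z in m, then the turn about the world's z in rad. In form: [[jaw, tx, ty, tz, roll], ...]. A call has 1 to 5 rows; each row shifts and turns the commanded pose from where the row before left it; what a row does not reach is not made up. A row lasts 1/10 s, in which the tool goes at most 50 mm and 8.59 degrees, less where a joint would pass 70% of its speed; a pose out of reach is approached as far as the arm can. A call is refused whole if a number of a shift passes 0.05 or a number of a turn 0.15, either way. A call with a gripper value outside its range is refused whole. The fingers move at their own pace and stop on an object; FORCE is the grip in N (left out, the last holds). Time passes only in rows, so rows that do not move let the fingers close. It gives the time, the measured TCP pose, the force, the opening and the grip force at its end, in the units of the state.
- env.sense(): the state, without advancing time (a new reading comes with each control period).
- env.grab_frame(name): name is "side" or "top" or "wrist"; returns a dict with "img" (420x560x3 uint8, red, green, blue), "mtx" (3x3 intrinsics, pixels), "k1" (the pictures are not rectified: a ray, as slopes to the right and down, at radius r is drawn at 1 + k1 r^2 times it, then the intrinsics apply), "position" and "attitude" of the camera in the world. Camera axes: x right, y down, z forward; pixel columns grow to the right and rows downward; lengths in m; the calibration is good to about 2 mm. A picture is of the moment at which its call begins. There is no depth.
- env.job_done(): hands the job in; it is judged then, once.
The state is a dict: "time": time; "qpos": joint angles; "joint_vel": joint speeds; "joint_torque": joint torques, N m; "tcp_pos": TCP position; "tool_rot": TCP orientation; "ft_force": force on the tool from outside, world axes, zero at the start; "wrist_torque": the same for the moment, N m; "finger_gap": opening from 0.0 (shut) to 1.0 (fully open); "finger_force": force on a finger pad.
Only numpy, scipy, OpenCV 4.12 (cv2) and the standard library are available. Lean on these libraries where they do the work, as an engineer would, in place of code of your own. Each camera call takes 0.05 s, during which the arm holds its last target. There are 200 camera calls.

### The job

Pick up the hand scanner from the yellow mat, aim its window straight down at the middle of the red-edged barcode label from about 8 cm above it, with the scanner's handle running along the bars, and hold it steady there for about a second. Do not scan the green-edged label and do not shift either bottle rack. Then stand the scanner back upright on its feet, around the middle of the mat, lowering it right down before you let go.

Things in the scene. Friction and masses are not known exactly. Their poses are not given: they have to be found in the camera images.
- scanner_grip (a point): centre of the scanner's level grey handle (28 mm wide in y, 28 high; grip across y, clear 25 mm fore, 40 aft). x: along handle to the pale head, z up. The head (48 x 46 mm) reaches down; its window is its underside, 75 mm ahead and 64 mm below this point, looking down (-z). A heel 61 mm behind is the other foot. 169 mm long, 0.2 kg, balanced here. At start stands on the mat, point 68 mm above bench.
- red_label (a point): centre of the red-edged label (84 x 40 mm, barcode on white, red border), flat, facing up, 42 mm above the bench on the front ledge of a loose grey rack (110 x 130 mm, 0.7 kg). x: along the bars (short way), towards the bottles; y: long way; z up. Eight blue bottles stand 25 to 85 mm beyond it in +x, tops 90 mm above the bench.
- green_label (a point): centre of the green-edged label (84 x 40 mm, barcode on white, green border), flat, facing up, 42 mm above the bench on the front ledge of a loose grey rack (110 x 130 mm, 0.7 kg). x: along the bars (short way), towards the bottles; y: long way; z up. Eight blue bottles stand 25 to 85 mm beyond it in +x, tops 90 mm above the bench. Not to be scanned.
- mat: yellow mat fixed to the bench, 230 mm (x) by 130 mm (y), 4 mm thick: the scanner's parking place. Origin at the centre of its underside, z up. The scanner standing on it has its handle centre 68 mm above this origin.
Not all that is in view belongs to the job. There is more than one size of the part that bears scanner_grip; the job needs the middle-sized.

How it is judged:
On the way, in this order (a step that is already met when the one before it is completed fails the run):
1. held scanner steady 0.8 s over the red-edged label: centre within 18 mm of the window axis in x and y, window 40 to 120 mm above, tilt under 12 degrees, handle along the bars within 15 degrees (x of red_label in the frame of scanner_grip between 0.057 and 0.093 m and y of red_label in the frame of scanner_grip between -0.018 and 0.018 m and z of red_label in the frame of scanner_grip between -0.184 and -0.104 m and angle between scanner_grip's own z axis and vertical below 0.21 rad and angle between the x axis of scanner_grip and the x axis of red_label, either way round below 0.26 rad and linear speed of scanner below 0.02 m/s and angular speed of scanner below 0.2 rad/s and contact force between the fingers and scanner above 1 N), for 0.8 s.
2. the scanner stands on the mat again while the fingers still hold it (angle between scanner_grip's own z axis and vertical below 0.09 rad and z of scanner_grip in the frame of mat between 0.062 and 0.074 m and x of scanner_grip in the frame of mat between -0.045 and 0.045 m and y of scanner_grip in the frame of mat between -0.04 and 0.04 m and contact force between the fingers and scanner above 1 N), for 0.05 s.
At the end, for the whole second after the job is handed in: the scanner stands upright (within 5 degrees) and still on its feet on the yellow mat, let go, its handle centre within 45 mm of the mat's middle lengthwise and 40 mm across; both racks are where they were, within 20 mm (angle between scanner_grip's own z axis and vertical below 0.09 rad and z of scanner_grip in the frame of mat between 0.062 and 0.074 m and x of scanner_grip in the frame of mat between -0.045 and 0.045 m and y of scanner_grip in the frame of mat between -0.04 and 0.04 m and linear speed of scanner below 0.02 m/s); the robot touches nothing.
It fails at once if a rack is shifted by more than 20 mm (distance of any of red_label, green_label from where it was at the start of the episode above 0.02 m).
It fails at once if the held scanner is aimed at the green-edged label and at rest there (x of green_label in the frame of scanner_grip between 0.057 and 0.093 m and y of green_label in the frame of scanner_grip between -0.018 and 0.018 m and z of green_label in the frame of scanner_grip between -0.184 and -0.104 m and angle between scanner_grip's own z axis and vertical below 0.21 rad and angle between the x axis of scanner_grip and the x axis of green_label, either way round below 0.26 rad and linear speed of scanner below 0.02 m/s and angular speed of scanner below 0.2 rad/s and contact force between the fingers and scanner above 1 N).
It also fails if it takes over 45 s, if anything falls off the work surface, if the arm or the gripper's body presses on something with over 40 N, if the wrist force passes 120 N, or if a joint passes its speed limit or range.

## Working session

There is one attempt and no reset: what is moved stays moved. The work goes in short steps, Python scripts to look and compute and a shell command to move; the robot and the scene stay as the last step left them, time stands still between calls to the robot, and variables do not carry over. Pictures are saved under pics/ and viewed, at most 10 in all, crops included, and the job is handed in when it is done.

```bash
mkdir -p pics; cat > h.py <<'E'
import numpy as np, cv2, pickle
from scipy.spatial.transform import Rotation as R
from cell import env
def rot(a):
    a=np.array(a,float)
    return a if a.shape==(3,3) else R.from_quat(a[[1,2,3,0]]).as_matrix()
def snap(n,f):
    d=env.grab_frame(n); cv2.imwrite(f'pics/{f}.png',d['img'][:,:,::-1]); pickle.dump(d,open(f'pics/{f}.pkl','wb')); return d
def load(f): return pickle.load(open(f'pics/{f}.pkl','rb'))
def p2w(d,u,v,z):
    k=d['k1']; p=cv2.undistortPoints(np.array([[[u,v]]],float),np.array(d['mtx']),np.array([k,0,0,0,0],float))[0,0]
    r=rot(d['attitude'])@np.array([p[0],p[1],1]); o=np.array(d['position']); return o+r*(z-o[2])/r[2]
def w2p(d,P):
    c=rot(d['attitude']).T@(np.array(P)-d['position']); x=c[:2]/c[2]; x=x*(1+d['k1']*(x@x)); m=np.array(d['mtx']); return m[0,0]*x[0]+m[0,2],m[1,1]*x[1]+m[1,2]
E
python3 - <<'E'
from h import *
a=snap('top','top0');b=snap('side','side0')
for d in(a,b):print(d['mtx'],d['k1'],d['position'],d['attitude'])
s=env.sense();print(s['tcp_pos'],s['tool_rot'],s['time'],env.hold_point_z)
E
```

```text
[[380.37498281   0.         281.6203899 ]
 [  0.         380.37498281 202.20981787]
 [  0.           0.           1.        ]] -0.10041589909057735 [ 0.37475851 -0.01065782  1.0891403 ] [-0.02144379  0.71146094 -0.70174365  0.03032067]
[[449.86217366   0.         281.24355858]
 [  0.         449.86217366 208.59667546]
 [  0.           0.           1.        ]] -0.12367883981808003 [ 0.42654507 -0.82356184  0.53666613] [-0.49451928  0.86907101 -0.0010342   0.01285242]
[ 0.1698813  -0.62650223  0.22998433] [-1.20798220e-03  9.91240855e-01  1.32060811e-01 -2.24636785e-04] 0.1 0.0187
```

View pics/top0.png

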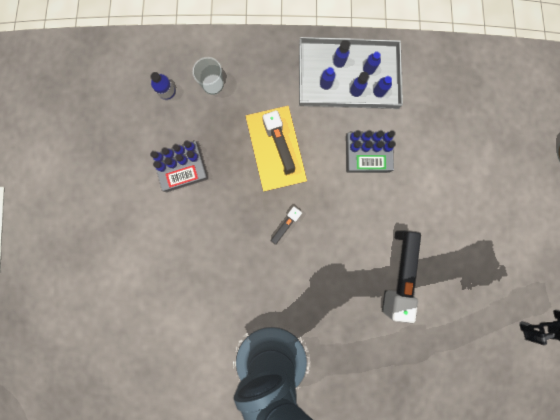

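View pics/side0.png

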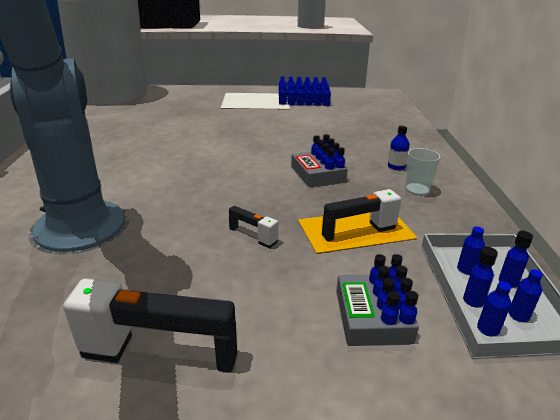

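Top picture: candidates for the scanner are the one on the mat (280,145, middle size), a small one (287,225) and a large one (407,280). The mat one fits the description. The red label is at (181,177) and the green one at (371,162). I'll check the choice in an enlarged crop.

```bash
python3 - <<'E'
from h import *
i=cv2.imread('pics/top0.png')[95:205,145:315]; cv2.imwrite('pics/c0.png',cv2.resize(i,None,fx=4.7,fy=4.7,interpolation=cv2.INTER_CUBIC))
E
```

```text
(no output)
```

View pics/c0.png

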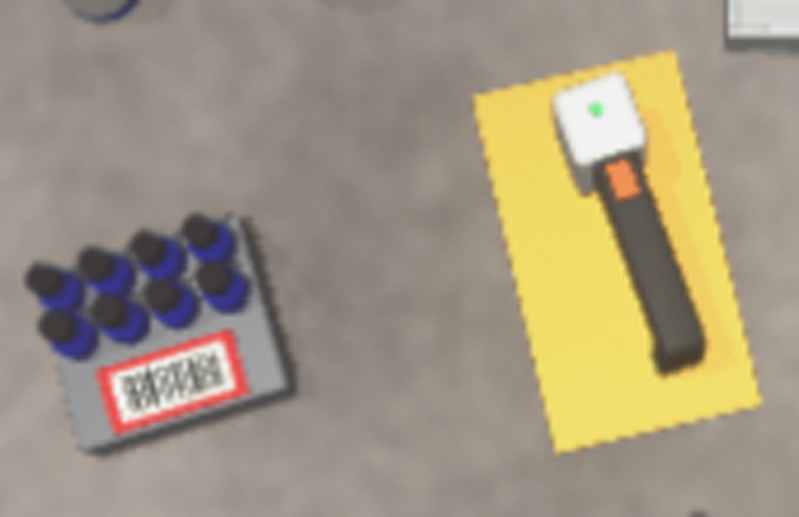

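```bash
python3 - <<'E'
from h import *
d=load('top0'); f=lambda u,v,z:p2w(d,145+u/4.7-.5+.1,95+v/4.7-.5+.1,z)
M=np.array([f(*p,.004) for p in[(475,95),(678,52),(760,404),(556,452)]]);print('mat',M,M.mean(0),np.linalg.norm(M[0]-M[1]),np.linalg.norm(M[1]-M[2]),np.arctan2(*(M[1]-M[2])[[1,0]]))
L=np.array([f(*p,.042) for p in[(98,370),(233,331),(247,394),(115,436)]]);print('lab',L,L.mean(0),np.linalg.norm(L[0]-L[1]),np.linalg.norm(L[1]-L[2]));v=L[0]+L[1]-L[2]-L[3];w=L[0]-L[1]+L[3]-L[2];print(np.arctan2(v[1],v[0]),np.arctan2(-w[0],w[1]))
a=f(618,162,.082);b=f(683,345,.082);print('handle',a,b,np.linalg.norm(a-b));u=(a-b)/np.linalg.norm(a-b);print(np.arctan2(u[1],u[0]),a-.051*u,b+.07*u)
s=env.sense();T=rot(s['tool_rot']);print('tool y',T[:,1],np.arctan2(T[1,1],T[0,1]))
E
```

```text
mat [[ 0.70922899  0.08480103  0.004     ]
 [ 0.73888996 -0.041226    0.004     ]
 [ 0.51792675 -0.09394767  0.004     ]
 [ 0.48656285  0.0303358   0.004     ]] [ 0.61315214 -0.00500921  0.004     ] 0.12947040790113426 0.2271658362829649 0.2342201623794638
lab [[0.52794183 0.30225819 0.042     ]
 [0.55219808 0.22203383 0.042     ]
 [0.51460601 0.21241042 0.042     ]
 [0.48862397 0.2904834  0.042     ]] [0.52084247 0.25679646 0.042     ] 0.0838111798009756 0.03880429333115485
0.2713611857449536 0.3073122937483951
handle [ 0.64671378 -0.00523889  0.082     ] [ 0.54080533 -0.04380628  0.082     ] 0.11271221936851401
0.34923148483924354 [ 0.59879235 -0.02268985  0.082     ] [ 0.60657985 -0.01985398  0.082     ]
tool y [ 0.2618076  -0.96511697 -0.00245413] -1.3059008541109132
```

```bash
python3 -m jog '[[0.085,0.028,0.038,0,0.02],[0.085,0.028,0.038,0,0.02],[0.085,0.028,0.038,0,0.02],[0.085,0.028,0.038,0,0.02],[0.085,0.028,0.038,0,0.005]]' 40; python3 -m jog '[[0.085,0.028,0.038,0,0],[0.085,0.028,0.038,0,0],[0.085,0.028,0.038,0,0],[0.085,0.028,0.038,0,0],[0.085,0.028,0.038,0,0]]'
```

```text
time: 0.6
tcp_pos: [0.3107, -0.4353, 0.2308]
tool_rot: [-0.0, 0.985, 0.174, -0.0]
ft_force: [0.5, -0.7, -0.7]
finger_gap: 0.994
finger_force: 0.0
time: 1.1
tcp_pos: [0.4505, -0.2456, 0.231]
tool_rot: [-0.0, 0.985, 0.174, -0.0]
ft_force: [0.5, -0.3, 0.1]
finger_gap: 0.997
finger_force: 0.0
```

```bash
python3 -m jog '[[0.085,0.028,0.038,0,0],[0.085,0.028,0.038,0,0],[0.085,0.028,0.038,0,0],[0.085,0.028,0.038,0,0],[0.085,0.028,0.038,0,0]]'; python3 -m jog '[[0.085,0.013,0.035,0,0],[0.085,0,0,0,0],[0.085,0,0,0,0]]'; python3 - <<'E'
from h import *
d=snap('wrist','w1');d2=snap('top','t1');print(env.sense()['tcp_pos'],d['position'])
print(w2p(d,[.603,-.021,.082]),w2p(d,[.613,-.005,.004]))
E
```

```text
time: 1.6
tcp_pos: [0.5906, -0.0559, 0.2308]
tool_rot: [0.0, 0.985, 0.174, -0.0]
ft_force: [1.1, -0.1, -0.5]
finger_gap: 0.997
finger_force: 0.0
time: 1.9
tcp_pos: [0.6028, -0.0208, 0.2305]
tool_rot: [-0.0, 0.984, 0.176, -0.001]
ft_force: [0.5, -1.0, -0.8]
finger_gap: 0.995
finger_force: 0.0
[ 0.60244505 -0.02434764  0.23061809] [0.68039903 0.00769999 0.37149472]
(np.float64(283.82120911629755), np.float64(198.06165250631173)) (np.float64(273.78176007115576), np.float64(167.00357047443313))
```

View pics/w1.png

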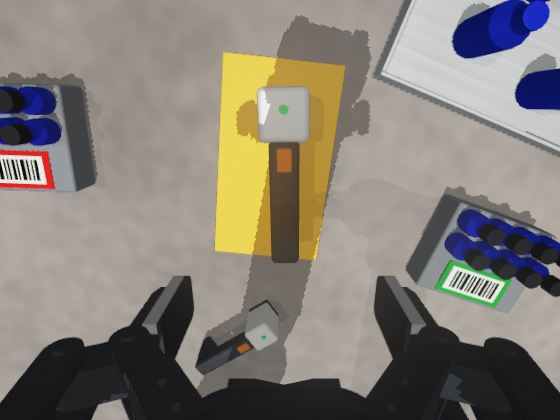

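Wrist view: handle runs from (284,143) at the head to (285,262) at the rear; head is centred at (284,114). It is well aligned with the tool.

```bash
python3 - <<'E'
from h import *
d=load('w1');a=p2w(d,284,143,.082);b=p2w(d,285.5,262,.082);l=np.linalg.norm(a-b);u=(a-b)/l
print(a,b,l,np.arctan2(u[1],u[0]),a-.051*u,b+.07*u)
M=np.array([p2w(d,*p,.004) for p in[(222,52),(345,67),(316,260),(215,251)]]);print(M,M.mean(0))
s=env.sense();T=rot(s['tool_rot']);print(s['tcp_pos'],np.arctan2(T[1,0],T[0,0]))
E
```

```text
[ 0.65062775 -0.00356555  0.082     ] [ 0.54110291 -0.04567364  0.082     ] 0.11734044968601308 0.3670398639720788 [ 0.60302467 -0.0218671   0.082     ] [ 0.60644047 -0.02055386  0.082     ]
[[ 0.70782684  0.08618464  0.004     ]
 [ 0.73884413 -0.03942019  0.004     ]
 [ 0.51964739 -0.09543246  0.004     ]
 [ 0.48717438  0.02857897  0.004     ]] [ 0.61337319 -0.00502226  0.004     ]
[ 0.60244505 -0.02434764  0.23061809] 0.34769213875413235
```

```bash
python3 -m jog '[[0.085,0.001,0.001,-0.03,0.01],[0.085,0,0,-0.04,0],[0.085,0,0,-0.04,0],[0.085,0,0,-0.04,0],[0.085,0,0,-0.034,0]]'; python3 -m jog '[[0.085,0,0,0,0],[0.01,0,0,0,0],[0.01,0,0,0,0],[0.01,0,0,0,0],[0.01,0,0,0,0]]' 50;python3 -m jog '[[0.01,0,0,0,0],[0.01,0,0,0,0],[0.01,0,0,0,0]]'
```

```text
time: 2.5
tcp_pos: [0.6026, -0.0248, 0.0451]
tool_rot: [0.001, 0.984, 0.177, -0.001]
ft_force: [0.7, 0.2, -0.1]
finger_gap: 0.994
finger_force: 0.0
time: 3.0
tcp_pos: [0.6057, -0.0213, 0.0495]
tool_rot: [0.0, 0.984, 0.179, 0.002]
ft_force: [1.3, -2.6, -0.9]
finger_gap: 0.327
finger_force: 13.8
time: 3.3
tcp_pos: [0.6058, -0.0214, 0.0495]
tool_rot: [0.001, 0.984, 0.179, 0.002]
ft_force: [-0.9, -0.2, 7.4]
finger_gap: 0.319
finger_force: 51.8
```

```bash
python3 -m jog '[[0.01,0,0,0.015,0],[0.01,0,0,0.03,0],[0.01,0,0,0.035,0],[0.01,0,0,0.03,0],[0.01,0,0,0.015,0]]'; python3 -m jog '[[0.01,-0.01,0.016,0,0],[0.01,-0.016,0.026,0,-0.02],[0.01,-0.016,0.026,0,-0.02],[0.01,-0.016,0.026,0,-0.02],[0.01,-0.016,0.026,0,-0.01]]';python3 -m jog '[[0.01,-0.016,0.026,0,0],[0.01,-0.016,0.026,0,0],[0.01,-0.016,0.026,0,0],[0.01,-0.016,0.026,0,0],[0.01,-0.01,0.016,0,0]]';python3 -m jog '[[0.01,-0.008,0.017,0,0],[0.01,0,0,0,0],[0.01,0,0,0,0]]'
python3 - <<'E'
from h import *
d=snap('top','t2');d2=snap('side','s2');d3=snap('wrist','w2');print(env.sense()['tcp_pos'])
a=cv2.resize(d['img'][110:260,110:310],None,fx=4,fy=4,interpolation=cv2.INTER_CUBIC)
cv2.imwrite('pics/c2.png',a[:,:,::-1])
cv2.imwrite('pics/m2.png',np.vstack([cv2.resize(x['img'],(400,300)) for x in (d2,d3)])[:,:,::-1])
E
```

```text
time: 3.8
tcp_pos: [0.6057, -0.021, 0.176]
tool_rot: [0.001, 0.984, 0.179, 0.002]
ft_force: [1.0, 0.2, -0.8]
finger_gap: 0.317
finger_force: 50.8
time: 4.3
tcp_pos: [0.5262, 0.1006, 0.1698]
tool_rot: [-0.0, 0.989, 0.145, -0.003]
ft_force: [0.5, -0.4, -1.5]
finger_gap: 0.319
finger_force: 50.8
time: 4.8
tcp_pos: [0.4511, 0.2214, 0.17]
tool_rot: [-0.0, 0.989, 0.147, -0.003]
ft_force: [0.2, -0.3, -1.9]
finger_gap: 0.319
finger_force: 50.8
time: 5.1
tcp_pos: [0.4463, 0.2352, 0.1708]
tool_rot: [0.001, 0.989, 0.145, -0.002]
ft_force: [1.3, -1.3, -1.9]
finger_gap: 0.32
finger_force: 50.7
[0.44825181 0.23398574 0.17153901]
```

View pics/m2.png

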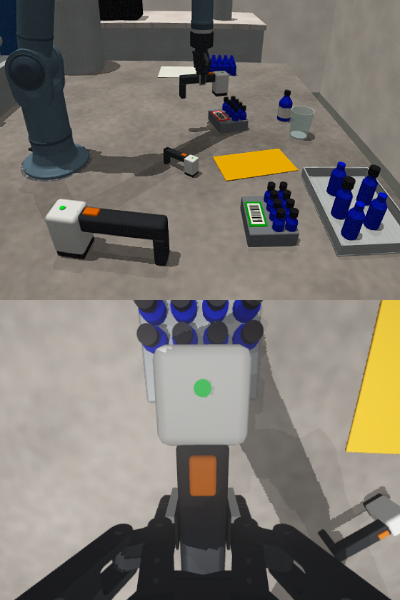

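Wrist view: the scanner is level, its head centre (202,88) lines up with the rack's mid-line (146–258), and the heading is parallel. I'll check the fore-aft position by projecting the estimate, then hold.

```bash
python3 - <<'E'
from h import *
d=load('w2');print('front caps',p2w(d,276,47,.09))
u=np.array([np.cos(.29),np.sin(.29)]);print('expect',np.array([.521,.257])+u*.04)
for h in(.2,.21,.22):print('head dot',p2w(d,284,123,h))
E
python3 -m jog '[[0.01,0.001,0,0,0],[0.01,0,0,0,0],[0.01,0,0,0,0],[0.01,0,0,0,0],[0.01,0,0,0,0]]';python3 -m jog '[[0.01,0,0,0,0],[0.01,0,0,0,0],[0.01,0,0,0,0],[0.01,0,0,0,0],[0.01,0,0,0,0]]';python3 -m jog '[[0.01,0,0,0,0],[0.01,0,0,0,0],[0.01,0,0,0,0],[0.01,0,0,0,0],[0.01,0,0,0,0]]'
```

```text
front caps [0.55907997 0.27180137 0.09      ]
expect [0.55932976 0.26843809]
head dot [0.52171921 0.2557669  0.2       ]
head dot [0.52220358 0.25593837 0.21      ]
head dot [0.52268795 0.25610984 0.22      ]
time: 5.75
tcp_pos: [0.4492, 0.2356, 0.1723]
tool_rot: [-0.0, 0.99, 0.144, 0.0]
ft_force: [0.5, -0.6, -1.1]
finger_gap: 0.324
finger_force: 50.7
time: 6.25
tcp_pos: [0.4491, 0.2357, 0.1723]
tool_rot: [0.0, 0.99, 0.144, 0.0]
ft_force: [0.2, -0.7, -2.9]
finger_gap: 0.319
finger_force: 50.7
time: 6.75
tcp_pos: [0.4491, 0.2357, 0.1723]
tool_rot: [-0.0, 0.99, 0.144, 0.0]
ft_force: [0.3, 0.1, -1.9]
finger_gap: 0.321
finger_force: 50.7
```

```bash
python3 -m jog '[[0.01,0.009,-0.014,0,-0.01],[0.01,0.016,-0.025,0,-0.02],[0.01,0.016,-0.025,0,-0.02],[0.01,0.016,-0.025,0,0],[0.01,0.016,-0.025,0,0]]';python3 -m jog '[[0.01,0.016,-0.025,0,0],[0.01,0.016,-0.025,0,0],[0.01,0.016,-0.025,0,0],[0.01,0.016,-0.025,0,0],[0.01,0.01,-0.016,0,0]]';python3 -m jog '[[0.01,0.008,-0.013,0,0],[0.01,0,0,-0.02,0],[0.01,0,0,-0.035,0],[0.01,0,0,-0.03,0],[0.01,0,0,-0.02,0]]';python3 -m jog '[[0.01,0,0,-0.005,0],[0.01,0,0,-0.005,0],[0.01,0,0,0,0],[0.01,0,0,0,0]]'
```

```text
time: 7.25
tcp_pos: [0.5233, 0.1188, 0.1722]
tool_rot: [0.0, 0.993, 0.119, 0.0]
ft_force: [0.7, 0.8, -1.9]
finger_gap: 0.318
finger_force: 50.7
time: 7.75
tcp_pos: [0.5974, 0.0006, 0.172]
tool_rot: [0.001, 0.993, 0.117, 0.0]
ft_force: [-0.3, 0.1, -2.3]
finger_gap: 0.32
finger_force: 50.7
time: 8.25
tcp_pos: [0.6022, -0.0069, 0.0647]
tool_rot: [-0.001, 0.993, 0.12, -0.002]
ft_force: [0.6, 0.0, -1.0]
finger_gap: 0.319
finger_force: 50.8
time: 8.65
tcp_pos: [0.6054, -0.0071, 0.0587]
tool_rot: [0.0, 0.993, 0.12, 0.001]
ft_force: [-0.2, -0.2, -1.8]
finger_gap: 0.321
finger_force: 50.7
```

```bash
python3 -m jog '[[0.01,0,0,-0.004,0],[0.01,0,0,-0.002,0],[0.01,0,0,0,0],[0.01,0,0,0,0]]';python3 -m jog '[[0.01,0,0,-0.001,0],[0.01,0,0,-0.001,0],[0.01,0,0,0,0],[0.01,0,0,0,0]]'
```

```text
time: 9.05
tcp_pos: [0.6041, -0.0074, 0.0513]
tool_rot: [0.0, 0.993, 0.12, -0.0]
ft_force: [0.1, 0.3, -1.8]
finger_gap: 0.321
finger_force: 50.7
time: 9.45
tcp_pos: [0.6042, -0.0073, 0.0496]
tool_rot: [0.0, 0.993, 0.12, 0.0]
ft_force: [-1.5, 0.4, 1.5]
finger_gap: 0.32
finger_force: 51.0
```

Touching. One more millimetre, check the contact force, and look before letting go.

```bash
python3 -m jog '[[0.01,0,0,-0.001,0],[0.01,0,0,0,0],[0.01,0,0,0,0],[0.01,0,0,0,0]]'
python3 - <<'E'
from h import *
d=snap('side','s3')
cv2.imwrite('pics/c3.png',cv2.resize(d['img'][140:270,250:430],None,fx=4,fy=4,interpolation=cv2.INTER_CUBIC)[:,:,::-1])
E
```

```text
time: 9.85
tcp_pos: [0.6041, -0.0073, 0.0495]
tool_rot: [0.0, 0.993, 0.12, -0.0]
ft_force: [-5.1, 0.4, 7.2]
finger_gap: 0.319
finger_force: 51.7
```

View pics/c3.png

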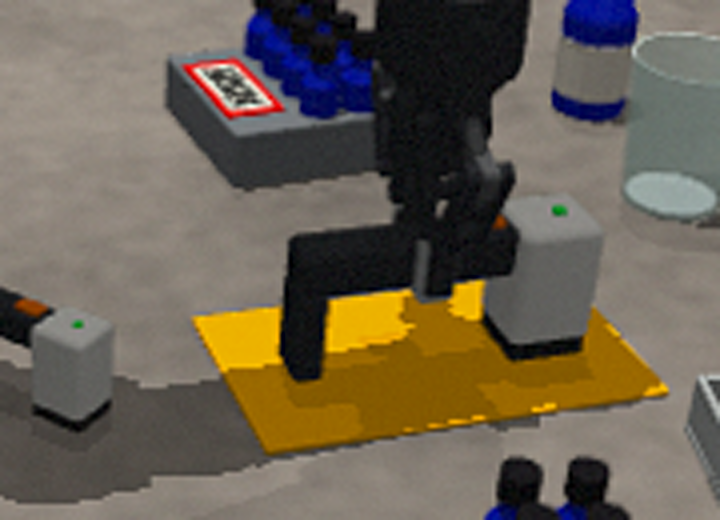

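The heel (302,375) and head (545,350) both stand on the mat, and the force confirms contact. I'll release and rise.

```bash
python3 -m jog '[[0.045,0,0,0,0],[0.06,0,0,0,0],[0.085,0,0,0,0],[0.085,0,0,0,0],[0.085,0,0,0,0]]';python3 -m jog '[[0.085,0,0,0,0],[0.085,0,0,0.015,0],[0.085,0,0,0.03,0],[0.085,0,0,0.04,0],[0.085,0,0,0.04,0]]';python3 -m jog '[[0.085,0,0,0.03,0],[0.085,0,0,0.02,0],[0.085,0,0,0,0],[0.085,0,0,0,0]]'
python3 - <<'E'
from h import *
d=snap('side','s4');e=snap('wrist','w4')
cv2.imwrite('pics/c4.png',np.hstack([cv2.resize(x['img'],(400,300)) for x in (d,e)])[:,:,::-1])
E
```

```text
time: 10.4
tcp_pos: [0.6041, -0.0073, 0.0481]
tool_rot: [-0.0, 0.993, 0.12, -0.0]
ft_force: [1.0, -0.3, 1.2]
finger_gap: 0.996
finger_force: 0.0
time: 10.9
tcp_pos: [0.6038, -0.0072, 0.1753]
tool_rot: [-0.0, 0.993, 0.12, -0.0]
ft_force: [0.5, -0.0, -0.3]
finger_gap: 0.994
finger_force: 0.0
time: 11.3
tcp_pos: [0.6043, -0.0073, 0.2242]
tool_rot: [0.0, 0.993, 0.12, 0.001]
ft_force: [-0.6, -0.7, 1.1]
finger_gap: 0.995
finger_force: 0.0
```

View pics/c4.png

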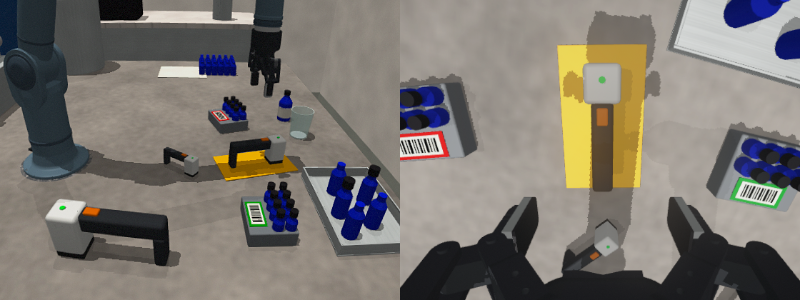

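The scanner stands upright and central on the mat (handle about (602,145) in the right view), and the gripper is clear of it.

```bash
python3 -c "
from cell import env
print(env.job_done())"
```

```text
the job is handed in; nothing more can be done
None
```

I scanned the red-edged label and stood the scanner back upright near the middle of the mat; the last pictures show it released and the gripper clear. I handed the job in at about 11 s, and no verdict came back.

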